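Lay out caliper pistons in order of size

TASK

Lay the four black brake pistons out for reassembly: stand them open end up on the black strip, one centred on each white mark, in order of diameter, with the smallest next to the caliper and the largest at the far end of the row. Leave the glass beaker standing where it is.

Things in the scene. Friction and masses are not known exactly. Their poses are not given: they have to be found in the camera images.
- piston24_center (a point): Black plastic brake piston, the smallest of four: a round upright cup, 24 mm outside diameter, 36 mm tall, wall 5 mm, open end up, with a steel-coloured floor inside. Loose, stands on the bench (surface at z = 0). This point is its centre, 18 mm above its underside; its z axis is the cup's axis, pointing to the open end.
- piston34_center (a point): Black plastic brake piston, the second smallest of four: a round upright cup, 34 mm outside diameter, 36 mm tall, wall 5 mm, open end up, with a steel-coloured floor inside. Loose, stands on the bench (surface at z = 0). This point is its centre, 18 mm above its underside; its z axis is the cup's axis, pointing to the open end.
- piston44_center (a point): Black plastic brake piston, the second largest of four: a round upright cup, 44 mm outside diameter, 36 mm tall, wall 5 mm, open end up, with a steel-coloured floor inside. Loose, stands on the bench (surface at z = 0). This point is its centre, 18 mm above its underside; its z axis is the cup's axis, pointing to the open end.
- piston54_center (a point): Black plastic brake piston, the largest of four: a round upright cup, 54 mm outside diameter, 36 mm tall, wall 5 mm, open end up, with a steel-coloured floor inside. Loose, stands on the bench (surface at z = 0). This point is its centre, 18 mm above its underside; its z axis is the cup's axis, pointing to the open end.
- mark_a: One of four identical white discs, 64 mm across with a small grey centre dot, printed in one straight row with 80 mm between neighbours on a fixed black rubber strip (80 mm x 320 mm, 4 mm thick) lying on the bench. Flat, nothing to fit into. Origin: centre of the disc at the strip's top face, 4 mm above the bench. Its letter says nothing about its place in the row: that differs at every start. Yaw as the strip: the row runs along its y axis.
- mark_b: One of four identical white discs, 64 mm across with a small grey centre dot, printed in one straight row with 80 mm between neighbours on a fixed black rubber strip (80 mm x 320 mm, 4 mm thick) lying on the bench. Flat, nothing to fit into. Origin: centre of the disc at the strip's top face, 4 mm above the bench. Its letter says nothing about its place in the row: that differs at every start. Yaw as the strip: the row runs along its y axis.
- mark_c: One of four identical white discs, 64 mm across with a small grey centre dot, printed in one straight row with 80 mm between neighbours on a fixed black rubber strip (80 mm x 320 mm, 4 mm thick) lying on the bench. Flat, nothing to fit into. Origin: centre of the disc at the strip's top face, 4 mm above the bench. Its letter says nothing about its place in the row: that differs at every start. Yaw as the strip: the row runs along its y axis.
- mark_d: One of four identical white discs, 64 mm across with a small grey centre dot, printed in one straight row with 80 mm between neighbours on a fixed black rubber strip (80 mm x 320 mm, 4 mm thick) lying on the bench. Flat, nothing to fit into. Origin: centre of the disc at the strip's top face, 4 mm above the bench. Its letter says nothing about its place in the row: that differs at every start. Yaw as the strip: the row runs along its y axis.
- caliper: Bare aluminium brake caliper, about 80 mm x 66 mm and 50 mm tall, fixed on the bench at one end of the row of marks, in line with it (either end; a small steel bowl 72 mm across, 32 mm tall, stands fixed at the other). Origin: centre of its underside, 115 mm beyond the centre of the nearest mark.
- beaker_center (a point): Clear glass beaker, 66 mm across, 95 mm tall, loose, empty, standing among the pistons; to be left alone. This point is its centre, half-way up; z axis up.
Things that resemble listed ones, but are neither listed nor needed, are in the scene too. Leave any green or red look-alike of the part that bears piston34_center alone.

How it is judged:
At the end, for the whole second after the job is handed in: All four pistons stand at rest on the strip, open end up (within 0.15 rad of upright), each within 12 mm of the centre of a mark, in order of diameter (24, 34, 44, 54 mm) counted from the mark next to the caliper to the mark farthest from it ((horizontal distance between piston24_center and mark_a below 0.012 m or horizontal distance between piston24_center and mark_b below 0.012 m or horizontal distance between piston24_center and mark_c below 0.012 m or horizontal distance between piston24_center and mark_d below 0.012 m) and horizontal distance between piston24_center and caliper between 0.08 and 0.15 m and height (world z) of piston24_center between 0.0195 and 0.027 m and angle between each of piston24_center, piston34_center, piston44_center, piston54_center's own z axis and vertical below 0.15 rad and linear speed of each of piston24, piston34, piston44, piston54 below 0.02 m/s and angular speed of each of piston24, piston34, piston44, piston54 below 0.2 rad/s and (horizontal distance between piston34_center and mark_a below 0.012 m or horizontal distance between piston34_center and mark_b below 0.012 m or horizontal distance between piston34_center and mark_c below 0.012 m or horizontal distance between piston34_center and mark_d below 0.012 m) and horizontal distance between piston34_center and caliper between 0.16 and 0.23 m and height (world z) of piston34_center between 0.0195 and 0.027 m and (horizontal distance between piston44_center and mark_a below 0.012 m or horizontal distance between piston44_center and mark_b below 0.012 m or horizontal distance between piston44_center and mark_c below 0.012 m or horizontal distance between piston44_center and mark_d below 0.012 m) and horizontal distance between piston44_center and caliper between 0.24 and 0.31 m and height (world z) of piston44_center between 0.0195 and 0.027 m and (horizontal distance between piston54_center and mark_a below 0.012 m or horizontal distance between piston54_center and mark_b below 0.012 m or horizontal distance between piston54_center and mark_c below 0.012 m or horizontal distance between piston54_center and mark_d below 0.012 m) and horizontal distance between piston54_center and caliper between 0.32 and 0.39 m and height (world z) of piston54_center between 0.0195 and 0.027 m); the robot touches nothing.
It fails at once if the glass beaker is shoved more than 30 mm or knocked over (distance of beaker_center from where it was at the start of the episode above 0.03 m or angle between beaker_center's own z axis and vertical above 0.4 rad).
It also fails if it takes over 90 s, if anything falls off the work surface, if the arm or the gripper's body presses on something with over 40 N, if the wrist force passes 120 N, or if a joint passes its speed limit or range.

ROBOT

A 6-joint arm with a two-finger parallel gripper is mounted at the origin on the work surface. World frame = base frame: x ahead of the robot, y to its left, z up, the work surface at z = 0. Lengths are in m, angles in rad, forces in N, time in s.
With the tool pointing down it reaches from about 0.325 to 0.775 m from the base axis. Payload 5.5 kg.
Tool frame: the origin (TCP) lies between the finger pads; the fingertips stand 8 mm ahead of it and the grasp point (between the pads) lies 11 mm behind it (tcp_to_tips is the distance from the TCP to the fingertips, in m); z points along the fingers, y is the direction in which the jaws open and shut (so a half turn about z gives the same grasp; the last joint's range is limited). The gripper opens to 88 mm and grips with 3 to 60 N. Pads are 20 mm wide; open, the fingers measure 115 mm over their backs; the gripper's body (75 mm by 178 mm) begins 61 mm behind the grasp point.
Start: joints at [-1.198, 0.091, 1.231, -0, 1.82, -0.057], TCP at [0.25, -0.545, 0.231] pointing down, gripper open.
Joint ranges: [-2.87, 2.87], [-0.86, 2.18], [0.17, 2.46], [-1.51, 4.65], [0.06, 2.69], [-2.65, 2.65]. Speed limits (rad/s): [2.57, 2.57, 3.01, 3.14, 3.14, 3.14].

INTERFACE

Orientations are given as a unit quaternion [w, x, y, z].
In Python, from bench import * gives the robot as it stands. Calls block until the motion is done:
- move_to(position, orientation): joint-space move of the TCP to a pose.
- move_l(position, speed=0.15, orientation=None): straight line of the TCP; orientation=None keeps the orientation; speed is the mean speed in m/s.
- movej(angles): joint-space move.
- gripper_open() and close(): open the fingers fully, or close them until they stop; the grip force is fixed at half the most.
- hold(seconds).
- inverse_kinematics(position, orientation): joint angles nearest the present ones, or None.
- state(): the state.
- get_image(name): name is "scene" or "side" or "wrist"; returns a dict with "frame" (400x640x3 uint8, blue, green, red), "depth" (400x640 float32, m along the optical axis (not along the pixel's ray), 0 where there is no reading), "camera_matrix" (3x3 intrinsics, pixels), "k1" (the pictures are not rectified: a ray, as slopes to the right and down, at radius r is drawn at 1 + k1 r^2 times it, then the intrinsics apply), "view" (4x4, takes a point from world to camera coordinates). Camera axes: x right, y up, looking along -z (the intrinsics and any distortion apply to the point x, -y, -z); pixel columns grow to the right and rows downward; lengths in m; the calibration is good to about 2 mm. A picture is of the moment at which its call begins.
A pose or a line that the arm cannot do raises IKError and nothing moves.
- job_done(): hands the job in, once; it reports no verdict.
The state is a dict: "time": time; "joint_pos": joint angles; "dq": joint speeds; "joint_torque": joint torques, N m; "ee_pos": TCP position; "ee_rot": TCP orientation; "ft_force": force on the tool from outside, world axes, zero at the start; "moment": the same for the moment, N m; "finger_gap": finger opening in m.
Only numpy, scipy, OpenCV 4.12 (cv2) and the standard library are available. Lean on these libraries where they do the work, as an engineer would, in place of code of your own. Each camera call takes 0.05 s, during which the arm holds its last target.

## Working session

There is one attempt and no reset: what is moved stays moved. The work goes in short steps, each a Python script; the robot and the scene stay as the last script left them, time stands still between calls to the robot, and variables do not carry over. Pictures are saved under pics/ and viewed, and the job is handed in when it is done.

```bash
mkdir -p pics; ls
python3 - <<'E'
from bench import *
import cv2,pickle
d={}
for n in ["scene","side","wrist"]:
    i=get_image(n); d[n]=i; cv2.imwrite(f"pics/{n}0.png",i["frame"]); print(n,i["camera_matrix"],i["k1"],i["view"].round(3) if hasattr(i["view"],'round') else i["view"])
pickle.dump(d,open("im0.pkl","wb"))
print(state())
E
```

```text
pics
scene [[454.34514457   0.         308.50254846]
 [  0.         454.34514457 211.63813207]
 [  0.           0.           1.        ]] -0.059502636905459545 [[ 0.841  0.541  0.014 -0.438]
 [-0.394  0.594  0.701  0.174]
 [ 0.371 -0.595  0.713 -1.229]
 [ 0.     0.     0.     1.   ]]
side [[362.8500586    0.         316.99811713]
 [  0.         362.8500586  193.61298943]
 [  0.           0.           1.        ]] -0.06820288942872237 [[-0.916 -0.402 -0.009  0.507]
 [ 0.208 -0.492  0.845 -0.154]
 [-0.344  0.772  0.534 -0.714]
 [ 0.     0.     0.     1.   ]]
wrist [[342.24333263   0.         312.46598785]
 [  0.         342.24333263 199.96048003]
 [  0.           0.           1.        ]] -0.024790553846715167 [[ 0.417 -0.909 -0.002 -0.6  ]
 [ 0.867  0.398 -0.3    0.035]
 [ 0.273  0.123  0.954 -0.392]
 [ 0.     0.     0.     1.   ]]
{'time': 0.15, 'joint_pos': array([-1.19771089e+00,  9.16979024e-02,  1.23158258e+00, -3.61343720e-05,
        1.81981631e+00, -5.66938244e-02]), 'dq': array([ 0.00070083, -0.00270098, -0.00420718,  0.00139101, -0.00062041,
       -0.00099909]), 'joint_torque': array([ 2.03921161e-03, -4.47046244e+01, -4.06907165e+01,  6.99181063e-02,
        2.74951465e-02, -1.16350475e-04]), 'ee_pos': array([ 0.24991572, -0.54524149,  0.22977452]), 'ee_rot': array([-7.39919913e-04,  9.77000605e-01,  2.13235202e-01, -1.35773237e-04]), 'ft_force': array([0.6424911 , 0.08833447, 0.48695111]), 'moment': array([ 0.0082764 , -0.01825132,  0.00074767]), 'finger_gap': 0.08791693678318839}
```

View pics/scene0.png

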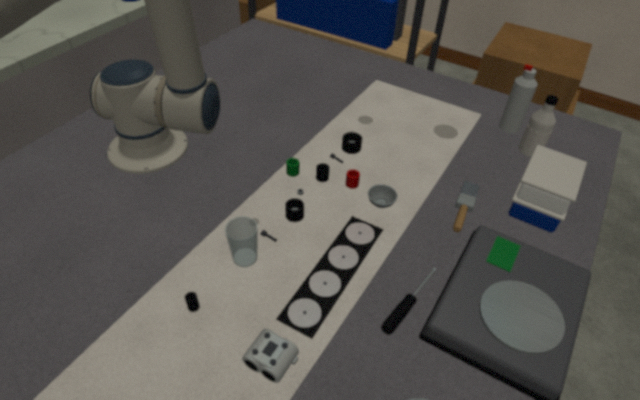

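View pics/side0.png

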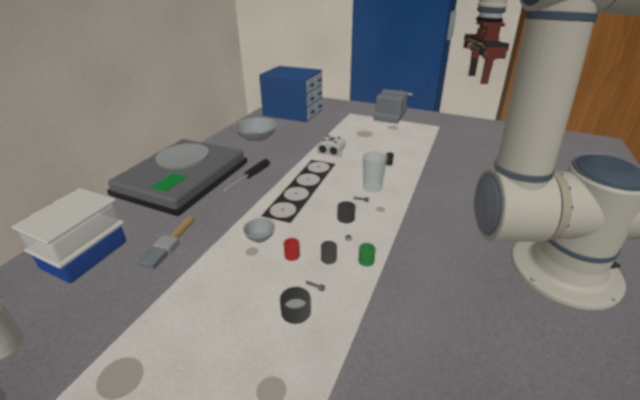

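View pics/wrist0.png

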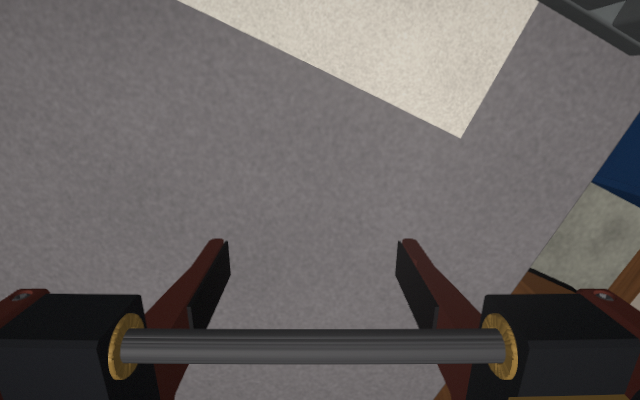

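The black cups in the scene view are at (352,143), (323,172), (294,210) and (192,301). The look-alikes are green at (293,167) and red at (352,179), and the beaker is at (243,243). The caliper (270,353) is at the near end of the strip and the bowl (382,196) at the far end. Next I'll measure them and check close crops.

```bash
cat > h.py <<'E'
import numpy as np,cv2
def rays(im,uv):
    K=np.array(im["camera_matrix"]);k1=im["k1"]
    uv=np.atleast_2d(np.asarray(uv,float))
    q=np.column_stack([(uv[:,0]-K[0,2])/K[0,0],(uv[:,1]-K[1,2])/K[1,1]])
    p=q.copy()
    for _ in range(20): p=q/(1+k1*(p**2).sum(1,keepdims=True))
    return p
def world(im,uv,d):
    p=rays(im,uv);d=np.asarray(d,float).reshape(-1,1)
    c=np.column_stack([p[:,:1]*d,-p[:,1:]*d,-d,np.ones(len(p))])
    return (np.linalg.inv(np.array(im["view"]))@c.T).T[:,:3]
def cloud(im):
    h,w=im["depth"].shape
    v,u=np.mgrid[:h,:w]
    W=world(im,np.column_stack([u.ravel(),v.ravel()]),im["depth"].ravel())
    return W.reshape(h,w,3)
def onplane(im,uv,z):
    p=rays(im,uv);T=np.linalg.inv(np.array(im["view"]))
    d=(T[:3,:3]@np.column_stack([p[:,0],-p[:,1],-np.ones(len(p))]).T).T
    o=T[:3,3]; t=(z-o[2])/d[:,2]
    return o+d*t[:,None]
def project(im,P):
    P=np.atleast_2d(P);V=np.array(im["view"]);c=(V[:3,:3]@P.T).T+V[:3,3]
    p=np.column_stack([c[:,0]/-c[:,2],-c[:,1]/-c[:,2]]);p=p*(1+im["k1"]*(p**2).sum(1,keepdims=True))
    K=np.array(im["camera_matrix"]);return p*[K[0,0],K[1,1]]+[K[0,2],K[1,2]]
E
python3 - <<'E'
from h import *
import pickle
d=pickle.load(open("im0.pkl","rb"))
def run(n,seeds):
    im=d[n];W=cloud(im)
    for nm,(u,v) in seeds.items():
        r=16
        s=W[v-r:v+r,u-r:u+r].reshape(-1,3);dd=im["depth"][v-r:v+r,u-r:u+r].ravel()
        g=s[(s[:,2]>0.030)&(s[:,2]<0.045)&(dd>0)]
        allz=s[dd>0,2]
        if len(g)<4: print(n,nm,"few",np.percentile(allz,[5,50,95]));continue
        c=(g[:,:2].min(0)+g[:,:2].max(0))/2
        print(n,nm,len(g),c.round(4),np.ptp(g[:,:2],axis=0).round(4),"z",np.percentile(allz,[5,50,99]).round(4))
run("scene",dict(p352=(352,143),p323=(323,172),p294=(294,210),p192=(192,301),green=(293,167),red=(352,179)))
run("side",dict(a=(296,305),b=(329,252),c=(346,212),e=(390,158),green=(367,254),red=(291,249)))
im=d["scene"]
for p in [(304,313),(324,283),(343,257),(360,233)]: print(p,onplane(im,p,0.004).round(4))
im=d["side"]
for p in [(283,210),(297,193.5),(308,180),(318,168)]: print(p,onplane(im,p,0.004).round(4))
print(onplane(d["scene"],[(270,353)],.05),onplane(d["scene"],[(382,192)],.032),onplane(d["scene"],[(242,225)],.095),onplane(d["scene"],[(245,258)],0))
s=d["scene"]["frame"]
a=cv2.resize(s[120:330,170:400],None,fx=3,fy=3,interpolation=cv2.INTER_CUBIC)[:600,:690]
cv2.imwrite("pics/crop.png",cv2.convertScaleAbs(a,alpha=1.4))
E
```

```text
scene p352 133 [0.4613 0.3044] [0.0541 0.0564] z [-0.0014  0.0021  0.0379]
scene p323 91 [0.4602 0.1559] [0.0345 0.0375] z [-0.0015  0.0012  0.0372]
scene p294 143 [0.4764 0.0072] [0.0438 0.0447] z [-0.0013  0.002   0.0379]
scene p192 103 [ 0.4526 -0.3062] [0.0242 0.0231] z [-0.0014  0.0012  0.0375]
scene green 81 [0.3871 0.1313] [0.033  0.0358] z [-0.0016  0.0012  0.0376]
scene red 94 [0.5351 0.1774] [0.0336 0.0357] z [-0.0017  0.0011  0.0375]
side a 296 [0.4598 0.3064] [0.0533 0.0525] z [0.0004 0.0204 0.0376]
side b 136 [0.46   0.1563] [0.0329 0.0352] z [-0.0005  0.0015  0.0371]
side c 133 [0.4762 0.0088] [0.0427 0.0474] z [-0.0001  0.0021  0.0374]
side e 36 [ 0.4496 -0.3058] [0.0221 0.0238] z [0.0006 0.0029 0.0959]
side green 138 [0.3864 0.133 ] [0.0335 0.034 ] z [-0.0005  0.0014  0.0371]
side red 134 [0.5324 0.1773] [0.0328 0.032 ] z [-0.0006  0.0012  0.0368]
(304, 313) [[ 0.6397 -0.2009  0.004 ]]
(324, 283) [[ 0.6351 -0.1199  0.004 ]]
(343, 257) [[ 0.6338 -0.0401  0.004 ]]
(360, 233) [[0.6315 0.0406 0.004 ]]
(283, 210) [[0.6272 0.0408 0.004 ]]
(297, 193.5) [[ 0.6292 -0.0413  0.004 ]]
(308, 180) [[ 0.6323 -0.1171  0.004 ]]
(318, 168) [[ 0.6348 -0.1932  0.004 ]]
[[ 0.6499345  -0.32188256  0.05      ]] [[0.62309271 0.16041657 0.032     ]] [[ 0.45635035 -0.14746028  0.095     ]] [[ 0.45937661 -0.15482636  0.        ]]
```

View pics/crop.png

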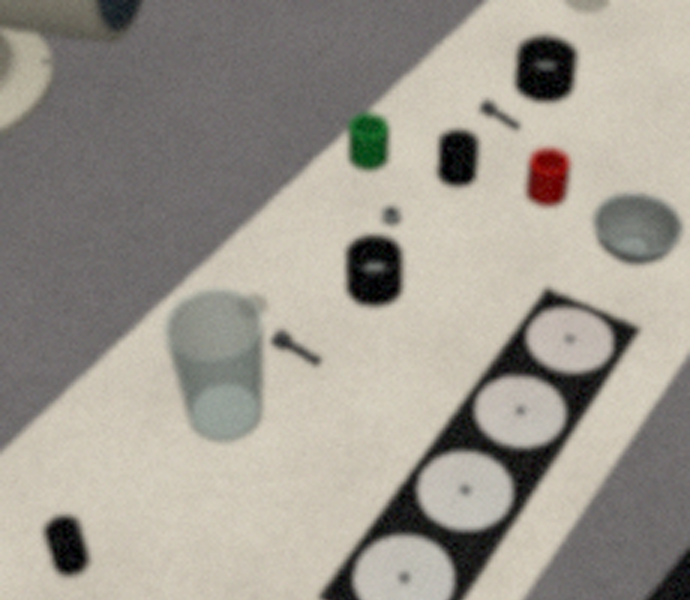

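Each black cup's measured diameter fits its description: 54, 34, 44 and 24 mm for the four pixels listed above. The green and red look-alikes are 34 mm and clearly coloured. All cups stand upright, with rims at about z=0.036. Next I'll refine the mark dots, locate the bolts and nut, and check IK and yaw.

Run:
```python
from h import *
from bench import *
import pickle
d=pickle.load(open("im0.pkl","rb"))
for n,g in [("scene",[(304,313),(324,283),(343,257),(360,233)]),("side",[(318,168),(308,180),(297,193.5),(283,210)])]:
    im=d[n];gray=cv2.cvtColor(im["frame"],cv2.COLOR_BGR2GRAY)
    _,b=cv2.threshold(cv2.GaussianBlur(gray,(3,3),0),0,255,cv2.THRESH_OTSU)
    for thr in (125,):
      for c in g:
        # white disc centroid in plane coordinates: component at seed
        m=(gray>110).astype(np.uint8); m=cv2.morphologyEx(m,cv2.MORPH_CLOSE,np.ones((3,3)))
        k,l,st,ce=cv2.connectedComponentsWithStats(m,connectivity=4)
        i=l[int(c[1])+3,int(c[0])+4]; v,u=np.where(l==i)
        P=onplane(im,np.column_stack([u,v]),.004)[:,:2]
        print(n,c,len(u),((P.min(0)+P.max(0))/2).round(4),np.ptp(P,axis=0).round(3))
im=d["scene"]
for p in [(335,157),(341,161),(300,191),(264,234),(275,239)]: print("small",p,onplane(im,p,.005)[0].round(3))
def q(t): return [0,np.cos(t/2),np.sin(t/2),0]
for nm,x,y,ts in [("54",.461,.3055,(90,-90)),("34",.460,.156,(17,-163,197)),("44",.476,.008,(90,-90)),("24",.451,-.306,(90,-90)),("m0",.637,-.197,(91.8,-88.2)),("m3",.63,.04,(91.8,-88.2))]:
    for t in ts:
        for z in (.014,.2):
            j=inverse_kinematics([x,y,z],q(np.radians(t))); print(nm,t,z,None if j is None else np.round(j,2))
```

```text
scene (304, 313) 696 [ 0.6392 -0.1989] [0.061 0.061]
scene (324, 283) 597 [ 0.6357 -0.1193] [0.061 0.06 ]
scene (343, 257) 513 [ 0.633 -0.039] [0.061 0.06 ]
scene (360, 233) 435 [0.6302 0.041 ] [0.06 0.06]
side (318, 168) 140703 [10.644  -4.7358] [21.893 10.669]
side (308, 180) 140703 [10.644  -4.7358] [21.893 10.669]
side (297, 193.5) 140703 [10.644  -4.7358] [21.893 10.669]
side (283, 210) 140703 [10.644  -4.7358] [21.893 10.669]
small (335, 157) [0.448 0.242 0.005]
small (341, 161) [0.47  0.236 0.005]
small (300, 191) [0.444 0.08  0.005]
small (264, 234) [ 0.455 -0.081  0.005]
small (275, 239) [ 0.484 -0.079  0.005]
54 90 0.014 [ 0.52  0.03  1.68 -0.    1.43  0.52]
54 90 0.2 [ 0.52 -0.04  1.42 -0.    1.76  0.52]
54 -90 0.014 [ 0.52  0.03  1.68 -0.    1.43 -2.62]
54 -90 0.2 [ 0.52 -0.04  1.42 -0.    1.76 -2.62]
34 17 0.014 [ 0.26 -0.15  1.86 -0.    1.44  1.53]
34 17 0.2 [ 0.26 -0.22  1.58 -0.    1.78  1.53]
34 -163 0.014 [ 0.26 -0.15  1.86 -0.    1.44 -1.61]
34 -163 0.2 [ 0.26 -0.22  1.58 -0.    1.78 -1.61]
34 197 0.014 [ 0.26 -0.15  1.86 -0.    1.44 -1.61]
34 197 0.2 [ 0.26 -0.22  1.58 -0.    1.78 -1.61]
44 90 0.014 [-0.05 -0.18  1.88 -0.    1.44 -0.05]
44 90 0.2 [-0.05 -0.25  1.61 -0.    1.78 -0.05]
44 -90 0.014 None
44 -90 0.2 None
24 90 0.014 [-0.66  0.01  1.7  -0.    1.43 -0.66]
24 90 0.2 [-0.66 -0.06  1.44 -0.    1.76 -0.66]
24 -90 0.014 [-0.66  0.01  1.7  -0.    1.43  2.48]
24 -90 0.2 [-0.66 -0.06  1.44 -0.    1.76  2.48]
m0 91.8 0.014 [-0.35  0.33  1.35 -0.    1.47 -0.38]
m0 91.8 0.2 [-0.35  0.27  1.08 -0.    1.79 -0.38]
m0 -88.2 0.014 None
m0 -88.2 0.2 None
m3 91.8 0.014 [ 0.01  0.24  1.45 -0.    1.45 -0.02]
m3 91.8 0.2 [ 0.01  0.17  1.2  -0.    1.77 -0.02]
m3 -88.2 0.014 None
m3 -88.2 0.2 None
```

```bash
cat >> h.py <<'E'
def q(deg): t=np.radians(deg)/2; return [0.,float(np.cos(t)),float(np.sin(t)),0.]
E
python3 - <<'E'
from h import *
from bench import *
import pickle
move_to([.45,-.306,.2],q(90)); hold(.3)
im=get_image("wrist");pickle.dump(im,open("w1.pkl","wb"));cv2.imwrite("pics/w1.png",im["frame"])
move_to([.60,-.08,.25],q(91.8)); hold(.3)
im=get_image("wrist");pickle.dump(im,open("w2.pkl","wb"));cv2.imwrite("pics/w2.png",im["frame"])
print(state()["time"],state()["ee_pos"])
E
```

```text
3.1083 [ 0.59974534 -0.08081474  0.24996308]
```

View pics/w1.png

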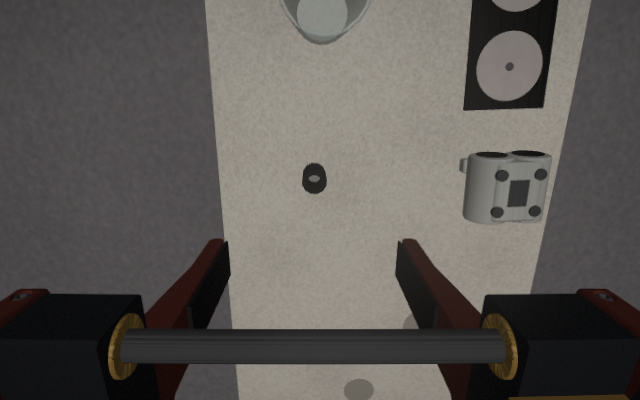

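View pics/w2.png

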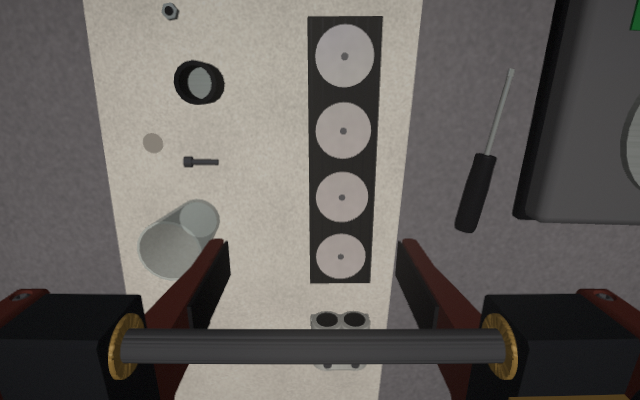

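The w1 view shows the 24 mm cup upright at (314,178). In w2 the mark dots are at (341,257), (342,197), (343,131) and (345,56), and the 44 mm cup is at (199,83).

Run:
```python
from h import *
import pickle
w1=pickle.load(open("w1.pkl","rb"));w2=pickle.load(open("w2.pkl","rb"))
def dot(im,c,z):
    print(c,onplane(im,c,z)[0].round(4))
for c in [(340.5,256.5),(341.5,197),(343,131),(344.5,56)]: dot(w2,c,.004)
dot(w1,(509,67),.004); dot(w2,(199,83),0.005)
for im,(u,v),r in [(w1,(314,178),25),(w2,(199,83),34)]:
    W=cloud(im)[v-r:v+r,u-r:u+r].reshape(-1,3);g=W[(W[:,2]>.03)&(W[:,2]<.045)]
    print((g.min(0)+g.max(0))/2,np.ptp(g,axis=0))
    a=cv2.resize(im["frame"][v-40:v+40,u-40:u+40],None,fx=4,fy=4);
```

```text
(340.5, 256.5) [ 0.6409 -0.1994  0.004 ]
(341.5, 197) [ 0.6377 -0.119   0.004 ]
(343, 131) [ 0.6351 -0.0395  0.004 ]
(344.5, 56) [0.6323 0.041  0.004 ]
(509, 67) [ 0.641  -0.1996  0.004 ]
(199, 83) [0.4727 0.0086 0.005 ]
[ 0.45248544 -0.30479414  0.03385494] [0.02307777 0.02326893 0.0068169 ]
[0.47801115 0.00868809 0.03401422] [0.04297851 0.04299317 0.00787387]
```

```bash
cat > pp.py <<'E'
from h import *
from bench import *
M=[(.639,-.1985),(.636,-.119),(.6333,-.0393),(.6305,.041)]
P={24:(.452,-.3055,90),34:(.460,.1562,17),44:(.477,.0085,90),54:(.461,.3055,90)}
def pick(d):
    x,y,t=P[d]
    gripper_open(); move_to([x,y,.20],q(t)); move_l([x,y,.014],speed=.15); 
    print(d,"pre",state()["ee_pos"].round(4),state()["ft_force"].round(1))
    close(); s=state(); print("gap",s["finger_gap"],s["ft_force"].round(1))
    move_l([x,y,.20],speed=.2); print("lifted gap",state()["finger_gap"])
def place(i):
    x,y=M[i]
    move_to([x,y,.20],q(91.8)); move_l([x,y,.06],speed=.2); move_l([x,y,.0185],speed=.06); hold(.2)
    s=state();print("place",s["ee_pos"].round(4),s["ft_force"].round(1),s["finger_gap"])
    gripper_open(); move_l([x,y,.20],speed=.2); print("t",state()["time"])
E
python3 - <<'E'
from pp import *
pick(24)
if abs(state()["finger_gap"]-.024)<.004:
    place(0)
for n in("scene","wrist"): cv2.imwrite(f"pics/{n}2.png",get_image(n)["frame"])
E
```

```text
24 pre [ 0.4526 -0.306   0.0152] [-0.4  0.  -0.4]
gap 0.023507922085333845 [-0.4 -0.8 -0.6]
lifted gap 0.023392662690332678
place [ 0.639  -0.1985  0.0184] [-0.4 -0.1 -1. ] 0.023518523021244537
t 12.775
```

View pics/wrist2.png

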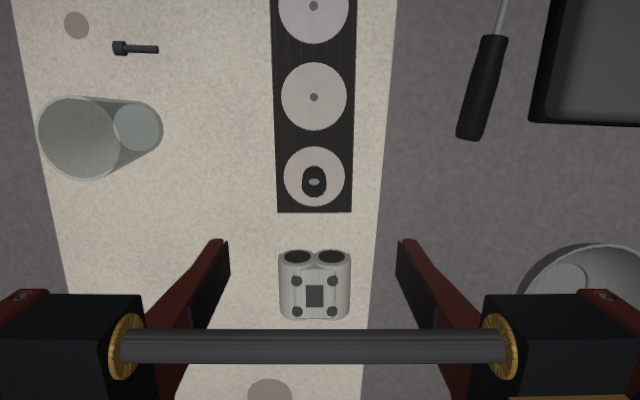

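The 24 mm cup stands upright at (314,181), inside the disc at (314,177), next to the caliper (315,285). Now the others.

Run:
```python
from pp import *
for d,i in ((34,1),(44,2),(54,3)):
    pick(d)
    g=state()["finger_gap"]
    if abs(g-d/1000)>.004: print("BAD");break
    place(i)
move_to([.56,-.08,.28],q(91.8)); hold(.3)
import pickle
D={}
for n in("scene","side","wrist"): D[n]=get_image(n); cv2.imwrite(f"pics/{n}3.png",D[n]["frame"])
pickle.dump(D,open("im3.pkl","wb"))
print(state()["time"])
for n in D:
    im=D[n];W=cloud(im);ok=im["depth"]>0
    for (x,y),d in zip(M,(24,34,44,54)):
        s=W[ok&(np.hypot(W[...,0]-x,W[...,1]-y)<.042)&(W[...,2]>.034)&(W[...,2]<.048)]
        if len(s)>5: print(n,d,len(s),((s.min(0)+s.max(0))/2)[:2].round(4),"off",(((s.min(0)+s.max(0))/2)[:2]-(x,y)).round(4),np.ptp(s,axis=0).round(4),"top",np.percentile(s[:,2],[50,95]).round(4))
```

```text
34 pre [0.4607 0.1564 0.0151] [-0.3 -0.7 -0.6]
gap 0.033472059741406844 [ 0.  -0.9  0.1]
lifted gap 0.03335537650384795
place [ 0.636  -0.119   0.0184] [-0.8 -0.5 -0.5] 0.03362330350646077
t 23.6083
44 pre [0.4777 0.0084 0.0151] [ 0.  -1.   0.4]
gap 0.04356562917244699 [-0.9 -0.7 -0. ]
lifted gap 0.04374405460279316
place [ 0.6333 -0.0393  0.0184] [-0.6  0.6 -0.2] 0.04349606823146767
t 32.3583
54 pre [0.4617 0.3059 0.0152] [-0.2  0.5  0.7]
gap 0.053746199390774 [ 0.1 -0.3  0.3]
lifted gap 0.053836090706017636
place [0.6305 0.041  0.0184] [-0.  -0.7 -2.3] 0.05375524572101873
t 41.9667
43.1083
scene 24 104 [ 0.6392 -0.1999] off [ 0.0002 -0.0014] [0.0234 0.0238 0.0088] top [0.0391 0.0416]
scene 34 144 [ 0.6364 -0.1193] off [ 0.0004 -0.0003] [0.0327 0.0347 0.0091] top [0.0394 0.0417]
scene 44 177 [ 0.6337 -0.0404] off [ 0.0004 -0.0011] [0.0432 0.0447 0.0084] top [0.0393 0.0418]
scene 54 200 [0.6307 0.0404] off [ 0.0002 -0.0006] [0.0528 0.0553 0.0095] top [0.0391 0.0419]
side 24 35 [ 0.6363 -0.1998] off [-0.0027 -0.0013] [0.021  0.0256 0.0079] top [0.0394 0.0418]
side 34 60 [ 0.6336 -0.1194] off [-0.0024 -0.0004] [0.0308 0.0344 0.0079] top [0.0393 0.0413]
side 44 105 [ 0.6307 -0.0398] off [-0.0026 -0.0005] [0.0426 0.0462 0.0079] top [0.0392 0.0415]
side 54 157 [0.628  0.0403] off [-0.0025 -0.0007] [0.0536 0.056  0.0084] top [0.0391 0.0414]
wrist 24 226 [ 0.6404 -0.198 ] off [0.0014 0.0005] [0.0232 0.0239 0.0078] top [0.0393 0.0407]
wrist 34 359 [ 0.6375 -0.1177] off [0.0015 0.0013] [0.0332 0.0337 0.008 ] top [0.0395 0.0409]
wrist 44 540 [ 0.6349 -0.0393] off [ 0.0016 -0.    ] [0.0435 0.043  0.0081] top [0.0399 0.0413]
wrist 54 797 [0.6319 0.0417] off [0.0014 0.0007] [0.0527 0.0532 0.0082] top [0.0396 0.0412]
```

View pics/wrist3.png

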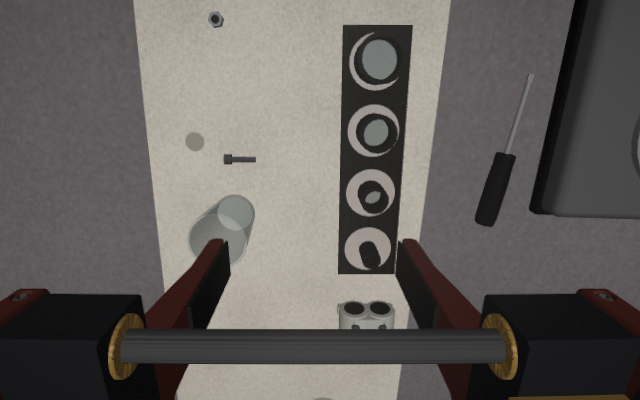

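View pics/scene3.png

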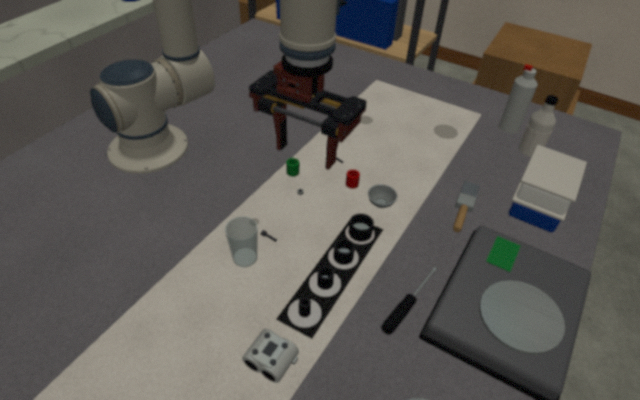

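View pics/side3.png

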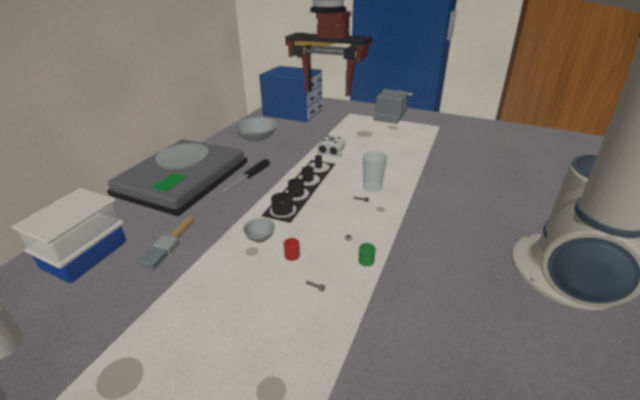

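The scene view shows the cups at (305,309), (325,278), (344,252) and (361,226), upright on their discs in order from the caliper. The beaker is still at (243,243), and the gripper is clear of everything. Handing in.

Run:
```python
from bench import *
print(job_done()); print(state()["time"])
```

```text
the job is handed in; nothing more can be done
None
the job is handed in; nothing more can be done
```

The four black pistons are standing open end up on the white marks, in order 24, 34, 44, 54 mm from the caliper to the bowl end. I handed the job in at about 43 s on the robot's clock. It returned no verdict.

- **Position:** all three cameras put every piston within about 3 mm of the mark position I placed it at, against the 12 mm allowed. The offsets differ in sign between cameras (side about −2.5 mm in x, wrist about +1.5 mm), which fits the roughly 2 mm calibration error.
- **Uprightness:** the rims measured about 40 mm above the bench, as expected for 36 mm pistons on the 4 mm strip.
- **Left alone:** the beaker appears in the same place in the scene view as at the start. The green and red look-alikes were not touched.
- **Forces:** the wrist force readings at each pick and place stayed around 2 N or less.

No check failed. I did not measure the beaker's position again after the last placing, beyond comparing the pictures.

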